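# Check the stops of two vial crimpers

### The job

One of the two hand crimpers on the worktop has lost its stop setting: press each crimper's lever in with the backs of your fingers, without forcing it, as far as it will go, and see whether it halts on its stop screw short of the grip bar, as it should, or runs on to touch the bar. Let the good lever spring right back out, and finish while still holding the faulty lever pressed in against its bar, so that its stop screw can be reset. Only push on the levers: do not pinch them or touch the grip bars, and leave the vials, dish, tape and flask where they stand.

Things in the scene. Friction and masses are not known exactly. Their poses are not given: they have to be found in the camera images.
- crimper_a: one of two look-alike hand crimpers (which is faulty, and which stands left, is not told): heavy grey stand that does not move, base 136 x 104 mm, column at the back, head 70 mm across, 147 mm high. Origin on the worktop under the head's upright axis, on which the lever turns; own x runs to the column, the grip bar sticks out along own -y.
- crimper_b: the other crimper, of the same build, frame and sizes
- crimper_a_bar: grip bar of crimper_a: level round bar, 19 mm thick with a black ribbed sleeve, 110 mm long, fixed. Origin at its root beside the head, 135 mm above the worktop; the bar runs along -y of this frame, and its end lies 156 mm from the head's axis.
- crimper_b_bar: grip bar of crimper_b, likewise
- crimper_a_lever (a joint): swing of crimper_a's lever, rad: 0 sprung out, grows as it is pushed in, 0.40 when it lies along the grip bar and touches it. A lever that meets its stop screw halts at 0.25 to 0.31, its end 13 to 24 mm short of the bar.
- crimper_b_lever (a joint): swing of crimper_b's lever, likewise. Both are sprung outward: at the press point about 4 N starts the lever and 8 to 9 N holds it fully in; at its stop it gives no further, so press on with 14 to 25 N to be sure that it bears there. A yielding arm must aim a few mm past the stop.
- crimper_a_press (a point): press point on the outer face of crimper_a's lever, a bare steel blade on the bar's side away from the column: 120 mm from the axis, 135 mm up. Blade 8 mm thick, 20 mm high (125 to 145 mm up), level, ending in a 14 mm round piece 156 mm from the axis. This frame turns with the lever: x points inward, the way to push (to the bar), -y along the lever to its free end, z up.
- crimper_b_press (a point): press point on crimper_b's lever, likewise. On the outer side of either lever only things under 60 mm high stand within 60 mm.
- crimper_a_screw: stop screw of crimper_a, 6 mm thread with a knurled head, set crosswise through the bar 60 mm from the axis; origin on its axis at the tip that the lever meets
- crimper_b_screw: stop screw of crimper_b, likewise
- vial_1: loose glass vial with an aluminium crimp cap, 23 mm across, 51 mm high; origin under its foot; leave alone
- vial_2: another such vial; leave alone
- vial_3: another such vial; leave alone
- cap_dish: loose petri dish 60 mm across, 15 mm high; origin under its foot; leave alone
- tape_roll: loose roll of tape lying flat, 100 mm across, 25 mm high; origin under it; leave alone
- flask: loose conical flask 67 mm across, 110 mm high; origin under its foot; leave alone

How it is judged:
On the way, in this order (a step that is already met when the one before it is completed fails the run):
1. the good lever is pressed in until it bears on its stop screw (contact force between each of crimper_a_screw, the fingers and crimper_a_lever above 2 N), for 0.1 s.
2. the good lever has sprung back out (value of joint crimper_a_lever below 0.03 rad), for 0.1 s.
At the end, for the whole second after the job is handed in: The faulty lever, the one that does not meet its stop screw, is held in against its grip bar by the fingers (swing above 0.38 rad, more than 1 N of lever on bar, more than 4 N of fingers on lever), and the other lever is sprung back out (below 0.03 rad) (value of joint crimper_b_lever above 0.38 rad and contact force between crimper_b_bar and crimper_b_lever above 1 N and contact force between the fingers and crimper_b_lever above 4 N and value of joint crimper_a_lever below 0.03 rad); the arm keeps its last pose, push and grip.
It fails at once if a lever is forced: more than 45 N on it (contact force between the fingers and crimper_a_lever above 45 N or contact force between the fingers and crimper_b_lever above 45 N).
It fails at once if a lever is pinched or pulled from the bar's side instead of pushed on its outer face ((contact force between the fingers and crimper_a_lever above 1 N and x of the grasp point in the frame of crimper_a_press above 0.002 m) or (contact force between the fingers and crimper_b_lever above 1 N and x of the grasp point in the frame of crimper_b_press above 0.002 m)).
It fails at once if the fingers press on a grip bar (contact force between the fingers and crimper_a_bar above 2 N or contact force between the fingers and crimper_b_bar above 2 N).
It fails at once if a vial, the dish, the tape or the flask is shifted or lifted by more than 20 mm (distance of any of vial_1, vial_2, vial_3, cap_dish, tape_roll, flask from where it was at the start of the episode above 0.02 m).
It also fails if it takes over 72 s, if anything falls off the work surface, if the arm or the gripper's body presses on something with over 40 N, if the wrist force passes 120 N, or if a joint passes its speed limit or range.

### The arm

A 6-joint arm with a two-finger parallel gripper is mounted at the origin on a cart in front of the work surface, level with it; the furniture and walls round the work are solid. World frame = base frame: x ahead of the robot, y to its left, z up, the work surface at z = 0. Lengths are in m, angles in rad, forces in N, time in s.
With the tool pointing down it reaches from about 0.25 to 0.725 m from the base axis. Payload 4 kg.
Tool frame: the origin (TCP) lies between the finger pads; the fingertips stand 8 mm ahead of it and the grasp point (between the pads) lies 11 mm behind it (bot.tip_reach is the distance from the TCP to the fingertips, in m); z points along the fingers, y is the line along which they close (so a half turn about z gives the same grasp; the last joint's range is limited). The gripper opens to 85 mm and grips with 20 to 120 N. Pads are 22 mm wide; open, the fingers measure 114 mm over their backs; the gripper's body (76 mm by 85 mm) begins 54 mm behind the grasp point. The pads swing forward as they close: fully open they stand 13 mm farther back than shut.
Start: joints at [1.322, 0.241, 0.005, 1.335, 0, 1.571], TCP at [0.123, 0.485, 0.239] pointing down, gripper open.
Joint ranges: [-2.72, 2.72], [-1.05, 1.87], [-1.09, 1.28], [-1.99, 2.15], [-1.42, 1.44], [-3.14, 3.14]. Speed limits (rad/s): [2.79, 2.79, 3.14, 3.14, 3.14, 3.14].

### API

Orientations are given as a unit quaternion [x, y, z, w].
In Python, from workcell import bot gives the robot as it stands.
- The arm moves only by the tool move_arm, never from a script. Its argument "deltas" is a list of rows, each a list of 7 numbers: the opening, from 0 (shut) to 1 (fully open), then the shift along the tool's x, y, z in mm, then the turn, a rotation vector about the tool's x, y, z in degrees. In form: [[gripper, tx, ty, tz, ax, ay, az], ...]. A call has 1 to 10 rows; each row shifts and turns the commanded pose from where the row before left it, along the tool's axes as they then stand; what a row does not reach is not made up. A row lasts 1/12 s, in which the tool goes at most 41.7 mm and 7.16 degrees, less where a joint would pass 70% of its speed; a pose out of reach is approached as far as the arm can. A call is refused whole if a number of a shift passes 41.7 or a number of a turn 7.16, either way. A call with a gripper value outside its range is refused whole. The fingers move at their own pace and stop on an object; the grip force is fixed at half the most. Time passes only in rows, so rows that do not move let the fingers close. It gives the time, the measured TCP pose, the force, the opening and the grip force at its end, in the units of the state.
- bot.get_obs(): the state, without advancing time (a new reading comes with each control period).
- bot.camera(name): name is "scene" or "top" or "wrist"; returns the picture (480x640x3 uint8, blue, green, red); there is no depth.
- bot.calibration(name): a dict with "K" (3x3 intrinsics, pixels), "position" and "orientation" of the camera in the world. Camera axes: x right, y down, z forward; pixel columns grow to the right and rows downward; lengths in m; the calibration is good to about 2 mm. A picture is of the moment at which its call begins: read the wrist's pose just before it. calibration takes no time and is no camera call; for the wrist camera it gives the pose at the moment of the call.
- bot.job_done(): hands the job in; it is judged then, once.
Trained networks look in the newest picture that a camera, given by its name, has taken for a name from the list of things; names that differ only in an ending like _2 or _b are one class to them, and where a whole thing is asked for, a point or a joint stands for the part that bears it (a point fixed in the world has none). Each returns a list of dicts, best first, with "conf" (0 to 1); they miss things now and then, are a little off and sometimes report something else, mostly with a low value. They report only what shows in the picture. A call takes as long as a camera call.
- bot.outline_of(query, camera): "pixels" (480x640 bool, what is visible of it) and "rect" ([left, top, width, height] in pixels, round what is visible of it).
The state is a dict: "clock": time; "joint_pos": joint angles; "joint_vel": joint speeds; "tau": joint torques, N m; "eef_pos": TCP position; "tool_rot": TCP orientation; "ft_force": force on the tool from outside, world axes, zero at the start; "ft_torque": the same for the moment, N m; "grip_width": finger opening in m; "grasp_force": force on a finger pad.
Only numpy, scipy, OpenCV 4.12 (cv2) and the standard library are available. Lean on these libraries where they do the work, as an engineer would, in place of code of your own. Each camera call takes 0.05 s, during which the arm holds its last target. There are 200 camera calls.

## Working session

There is one attempt and no reset: what is moved stays moved. The work goes in short steps, Python scripts to look and compute and a tool call to move; the robot and the scene stay as the last step left them, time stands still between calls to the robot, and variables do not carry over. Pictures are saved under pics/ and viewed, at most 10 in all, crops included, and the job is handed in when it is done.

Besides the shell and the picture viewer there is one more tool, called after "Emit:" by a JSON object that holds its "name" and its "arguments". move_arm: Moves the arm, as the interface text tells. Its arguments: {"type":"object","properties":{"deltas":{"type":"array","items":{"type":"array","items":{"type":"number"}}}},"required":["deltas"]}

```bash
mkdir -p pics
python3 - <<'E'
from workcell import bot
import cv2,numpy as np
for n in("top","scene"):
    im=bot.camera(n); cv2.imwrite(f"pics/{n}1.png",im)
    c=bot.calibration(n); print(n,np.round(c["K"],1).tolist(),c["position"],c["orientation"])
    for q in("crimper_a","crimper_a_bar","crimper_a_press"):
        for d in bot.outline_of(q,n): print(n,q,round(d["conf"],2),d["rect"])
o=bot.get_obs(); print(o["clock"],o["eef_pos"],o["tool_rot"],o["ft_force"],o["grip_width"])
E
```

```text
top [[453.2, 0.0, 326.5], [0.0, 453.2, 234.4], [0.0, 0.0, 1.0]] [ 0.47150172 -0.0653067   0.96073608] [ 0.70675849 -0.70587626  0.0245524  -0.04035235]
top crimper_a 0.81 [138.3, 168.5, 108.7, 85.8]
top crimper_a 0.61 [347.9, 174.3, 119.1, 75.6]
top crimper_a_bar 0.71 [186.9, 195.5, 58.6, 16.0]
top crimper_a_press 0.61 [142.4, 183.1, 93.9, 72.1]
top crimper_a_press 0.45 [364.0, 182.5, 97.8, 68.7]
scene [[462.9, 0.0, 318.6], [0.0, 462.9, 235.2], [0.0, 0.0, 1.0]] [-0.01859931 -0.65624356  0.46854521] [ 0.77352974 -0.30510785  0.20705105 -0.51545204]
scene crimper_a 0.83 [224.1, 183.4, 61.5, 64.3]
scene crimper_a 0.68 [258.5, 191.5, 28.3, 21.0]
scene crimper_a_bar 0.76 [257.9, 190.3, 28.8, 16.9]
scene crimper_a_press 0.8 [235.5, 183.0, 22.8, 33.4]
0.4 [0.12309312 0.48450849 0.23915691] [ 1.24093195e-01  9.92270551e-01 -1.77904491e-04 -3.67929002e-05] [ 0.21715584  0.07546909 -0.05825022] 0.08516772046139315
```

View pics/top1.png

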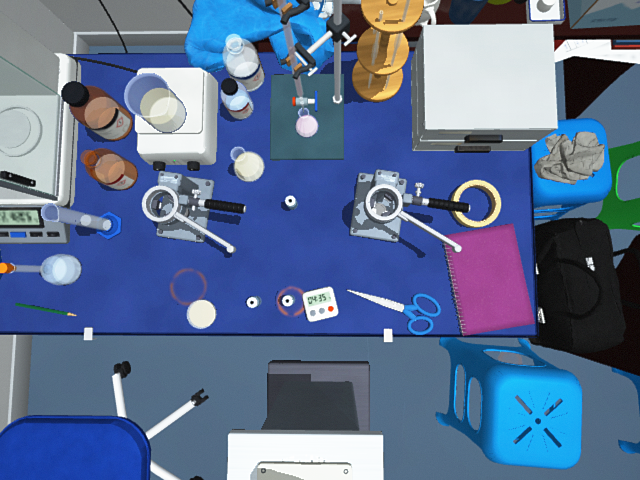

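View pics/scene1.png

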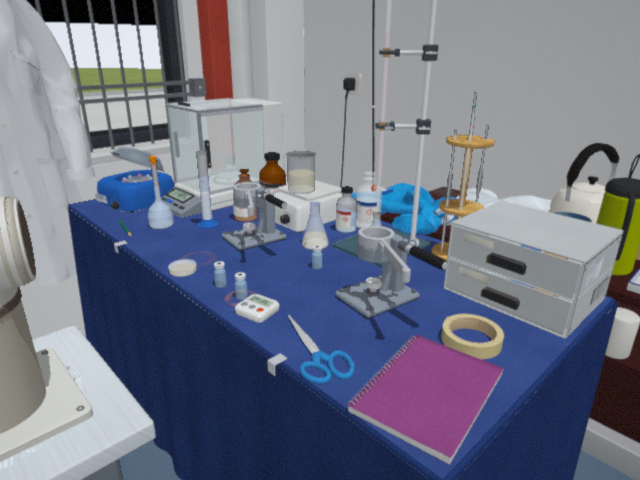

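The top view shows the left crimper with its head at (161,204), lever end at (231,249) and bar end at (244,208). The right one has its head at (384,203), lever end at (459,248) and bar end at (468,207). Both levers are on the robot side. The right stop screw, at (420,188), seems to stick out further at the back. I'll zoom in to check.

```bash
cat > h.py <<'E'
import numpy as np
from scipy.spatial.transform import Rotation as R
from workcell import bot
def px2w(cam,u,v,z):
    c=bot.calibration(cam); d=R.from_quat(c["orientation"]).apply(np.linalg.solve(c["K"],[u,v,1]))
    p=np.array(c["position"]); return p+d*(z-p[2])/d[2]
E
python3 - <<'E'
import cv2,numpy as np
from h import *
im=cv2.imread("pics/top1.png")
a=np.vstack([cv2.resize(im[165:260,x:x+130],None,fx=3,fy=3,interpolation=cv2.INTER_CUBIC) for x in(130,350)])
cv2.imwrite("pics/z1.png",a); print(a.shape)
for n,pts in dict(L=((161,204),(231,249),(244,208)),R=((384,203),(459,248),(468,207))).items():
    h,l,b=[px2w("top",u,v,z) for (u,v),z in zip(pts,(.147,.135,.135))]
    print(n,h.round(3),l.round(3),b.round(3),np.linalg.norm(l-h)," ang lever",np.degrees(np.arctan2(*(l-h)[1::-1])),"bar",np.degrees(np.arctan2(*(b-h)[1::-1])))
E
```

```text
(570, 390, 3)
L [0.602 0.256 0.147] [0.521 0.128 0.135] [0.597 0.106 0.135] 0.15202781263380005  ang lever -122.58155627049646 bar -92.1886479304127
R [ 0.604 -0.151  0.147] [ 0.523 -0.287  0.135] [ 0.598 -0.305  0.135] 0.15872089423842714  ang lever -120.65986996612754 bar -92.09562546419964
```

View pics/z1.png

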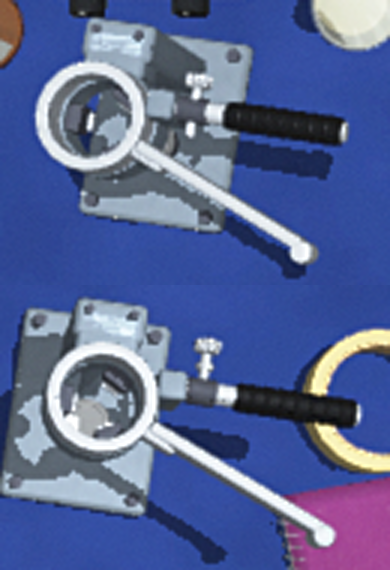

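Left (crop lower scale, upper half): the screw tip sticks out toward the lever at about (192,130). Right: no tip shows on the lever side and the screw is backed out. So the left crimper is probably good and the right one faulty, and pressing will settle it. Next I'll work out the targets.

```bash
cat >> h.py <<'E'
P=dict(L=((159.7,204.3),(231,249),(245,208.7)),R=((384,202.7),(457.3,248.7),(469.3,207.3)))
def geo(n):
    h,l,b=[px2w("top",u,v,z)[:2] for (u,v),z in zip(P[n],(.147,.135,.135))]
    return h,np.arctan2(*(l-h)[::-1]),np.arctan2(*(b-h)[::-1])
def target(n,q,gap,r=.12,half=.0145):
    "TCP xy so that the shut fingers' back stands gap outside the lever at swing q"
    h,a,b=geo(n); t=a+q; d=np.array([np.cos(t),np.sin(t)]); m=np.array([-d[1],d[0]])
    return h+r*d-m*(.004+half+gap)
def rel(p,z):
    "shift in tool axes, mm"
    o=bot.get_obs(); return R.from_quat(o["tool_rot"]).inv().apply(np.r_[p,z]-o["eef_pos"])*1000
E
python3 - <<'E'
from h import *
for n in"LR":
    h,a,b=geo(n); print(n,h.round(3),np.degrees([a,b]).round(1))
    for q,g in((0,.03),(0,0),(.28,0),(.4,0)): print(q,g,target(n,q,g).round(3))
print(bot.tip_reach, rel([.25,.2],.239), R.from_quat(bot.get_obs()["tool_rot"]).as_matrix().round(3).tolist())
E
```

```text
L [0.602 0.258] [-121.9  -92.4]
0 0.03 [0.497 0.182]
0 0 [0.523 0.166]
0.28 0 [0.551 0.148]
0.4 0 [0.565 0.143]
R [ 0.604 -0.151] [-121.8  -92.5]
0 0.03 [ 0.5   -0.227]
0 0 [ 0.525 -0.243]
0.28 0 [ 0.554 -0.261]
0.4 0 [ 0.567 -0.267]
0.008 [-1.93063732e+02 -2.44492941e+02  2.39886060e-01] [[-0.969, 0.246, -0.0], [0.246, 0.969, -0.0], [0.0, -0.0, -1.0]]
```

Emit:
{"name": "move_arm", "arguments": {"deltas": [[0,-24,-30,0,0,0,0],[0,-24,-30,0,0,0,0],[0,-24,-30,0,0,0,0],[0,-24,-30,0,0,0,0],[0,-24,-30,0,0,0,0],[0,-24,-30,0,0,0,0],[0,-24,-30,0,0,0,0],[0,-24,-30,0,0,0,0],[0,0,0,0,0,0,7],[0,0,0,0,0,0,7]]}}

```text
clock: 1.23
eef_pos: [0.2511, 0.2025, 0.2396]
tool_rot: [0.25, 0.968, 0.0, 0.0]
ft_force: [0.2, -1.0, 0.0]
grip_width: 0.0001
grasp_force: 0.0
```

Emit:
{"name": "move_arm", "arguments": {"deltas": [[0,0,0,0,0,0,7],[0,0,0,0,0,0,7],[0,0,0,0,0,0,7],[0,0,0,0,0,0,7],[0,0,0,0,0,0,7],[0,0,0,0,0,0,7],[0,0,0,0,0,0,7],[0,0,0,0,0,0,7],[0,0,0,0,0,0,7],[0,0,0,0,0,0,7]]}}

```text
clock: 2.07
eef_pos: [0.2501, 0.2047, 0.2394]
tool_rot: [0.758, 0.652, 0.0, 0.0]
ft_force: [-0.1, -0.3, 0.0]
grip_width: -0.0002
grasp_force: 0.0
```

Emit:
{"name": "move_arm", "arguments": {"deltas": [[0,0,0,0,0,0,7],[0,0,0,0,0,0,0]]}}

```text
clock: 2.23
eef_pos: [0.2501, 0.2047, 0.2394]
tool_rot: [0.795, 0.606, 0.0, 0.0]
ft_force: [-0.2, -0.4, -0.3]
grip_width: 0.0002
grasp_force: 0.0
```

Run:
```python
from h import *
o=bot.get_obs();print(o["clock"],o["eef_pos"],o["joint_pos"],R.from_quat(o["tool_rot"]).as_matrix()[:2,:2].round(3).tolist())
p=target("L",0,.03);print(rel(p,.128))
```

```text
2.2333 [0.25010455 0.20470813 0.23943397] [ 6.85948071e-01 -1.15593893e-01 -3.79497393e-01  1.30649346e+00
 -3.70119838e-05  2.52492031e+00] [[0.265, 0.964], [0.964, -0.265]]
[ 43.8126344  244.08013081 111.51105924]
```

Emit:
{"name": "move_arm", "arguments": {"deltas": [[0,6,31,0,0,0,0],[0,6,31,0,0,0,0],[0,6,31,0,0,0,0],[0,6,31,0,0,0,0],[0,5,30,18,0,0,0],[0,5,30,18,0,0,0],[0,5,30,25,0,0,0],[0,5,30,25,0,0,0],[0,0,0,25,0,0,0],[0,0,0,0,0,0,0]]}}

```text
clock: 3.07
eef_pos: [0.4948, 0.1812, 0.1226]
tool_rot: [0.794, 0.607, -0.005, -0.002]
ft_force: [-1.6, -0.3, -0.8]
grip_width: -0.0001
grasp_force: 0.0
```

Run:
```python
from h import *
import cv2
o=bot.get_obs();print(o["clock"],o["eef_pos"],o["ft_force"])
for q,g in((0,0),(.15,0),(.28,0),(.4,0)):print(q,rel(target("L",q,g),.128).round(1))
cv2.imwrite("pics/s2.png",np.hstack([cv2.resize(bot.camera("top")[150:290,120:260],(400,400)),cv2.resize(bot.camera("scene")[150:290,190:330],(400,400))]))
```

```text
3.0667 [0.49483339 0.18121174 0.12260753] [-1.57308074 -0.2995752  -0.79563439]
0 [-7.  30.6 -5.6]
0.15 [-13.6  47.6  -5.7]
0.28 [-17.2  62.9  -5.8]
0.4 [-18.7  77.4  -5.9]
```

View pics/s2.png

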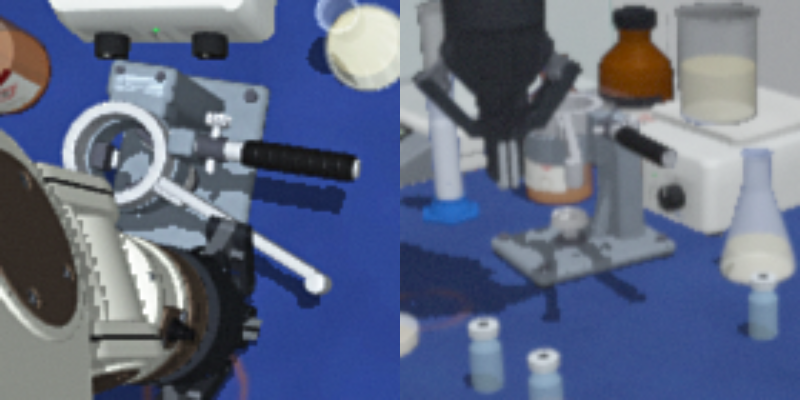

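The shut fingers hang just outside the lever's outer face. The knuckles flare out well above the lever's height, so I'll raise the tool a little and push in gradually.

Emit:
{"name": "move_arm", "arguments": {"deltas": [[0,-3,10,-5,0,0,0],[0,-4,15,0,0,0,0],[0,-2,7,0,0,0,0],[0,-2,6,0,0,0,0],[0,0,0,0,0,0,0]]}}

```text
clock: 3.58
eef_pos: [0.5313, 0.1631, 0.1351]
tool_rot: [0.795, 0.607, 0.001, -0.0]
ft_force: [-3.8, 2.3, 2.7]
grip_width: 0.0003
grasp_force: 2.0
```

Emit:
{"name": "move_arm", "arguments": {"deltas": [[0,-2,5,0,0,0,0],[0,-2,5,0,0,0,0],[0,0,5,0,0,0,0],[0,0,0,0,0,0,0]]}}

```text
clock: 3.92
eef_pos: [0.5432, 0.1551, 0.1339]
tool_rot: [0.794, 0.607, -0.0, -0.001]
ft_force: [-4.4, 3.1, 3.7]
grip_width: 0.0001
grasp_force: 2.6
```

Emit:
{"name": "move_arm", "arguments": {"deltas": [[0,0,0,7,0,0,0],[0,-1,4,0,0,0,0],[0,-1,4,0,0,0,0],[0,0,0,0,0,0,0]]}}

```text
clock: 4.25
eef_pos: [0.5498, 0.1519, 0.1258]
tool_rot: [0.794, 0.608, -0.001, -0.002]
ft_force: [-4.4, 4.7, -0.5]
grip_width: 0.0
grasp_force: 2.9
```

Emit:
{"name": "move_arm", "arguments": {"deltas": [[0,-1,4,0,0,0,0],[0,0,0,0,0,0,0],[0,0,0,0,0,0,0]]}}

```text
clock: 4.5
eef_pos: [0.5529, 0.1502, 0.1258]
tool_rot: [0.794, 0.608, -0.001, -0.002]
ft_force: [-5.4, 6.0, 0.0]
grip_width: -0.0003
grasp_force: 3.1
```

Emit:
{"name": "move_arm", "arguments": {"deltas": [[0,0,4,0,0,0,0],[0,0,0,0,0,0,0],[0,0,0,0,0,0,0]]}}

```text
clock: 4.75
eef_pos: [0.556, 0.1493, 0.1258]
tool_rot: [0.794, 0.608, -0.001, -0.003]
ft_force: [-7.0, 5.6, 2.3]
grip_width: -0.0003
grasp_force: 3.8
```

Emit:
{"name": "move_arm", "arguments": {"deltas": [[0,0,3,0,0,0,0],[0,0,0,0,0,0,0],[0,0,0,0,0,0,0]]}}

```text
clock: 5.0
eef_pos: [0.5571, 0.1489, 0.1257]
tool_rot: [0.794, 0.608, -0.002, -0.004]
ft_force: [-11.7, 7.0, 4.2]
grip_width: -0.0
grasp_force: 6.3
```

Emit:
{"name": "move_arm", "arguments": {"deltas": [[0,0,3,0,0,0,0],[0,0,0,0,0,0,0],[0,0,0,0,0,0,0]]}}

```text
clock: 5.25
eef_pos: [0.5578, 0.1487, 0.1257]
tool_rot: [0.793, 0.609, -0.004, -0.006]
ft_force: [-16.7, 8.7, 8.1]
grip_width: -0.0
grasp_force: 9.2
```

Run:
```python
from h import *
import cv2
cv2.imwrite("pics/s3.png",np.hstack([cv2.resize(bot.camera("top")[150:290,120:260],(400,400)),cv2.resize(bot.camera("scene")[150:290,190:330],(400,400))]))
for q in(.28,.34,.4):print(q,rel(target("L",q,0),.128).round(1))
```

```text
0.28 [-2.3 -6.4 -2.2]
0.34 [-3.3  0.9 -2.3]
0.4 [-3.8  8.1 -2.4]
```

View pics/s3.png

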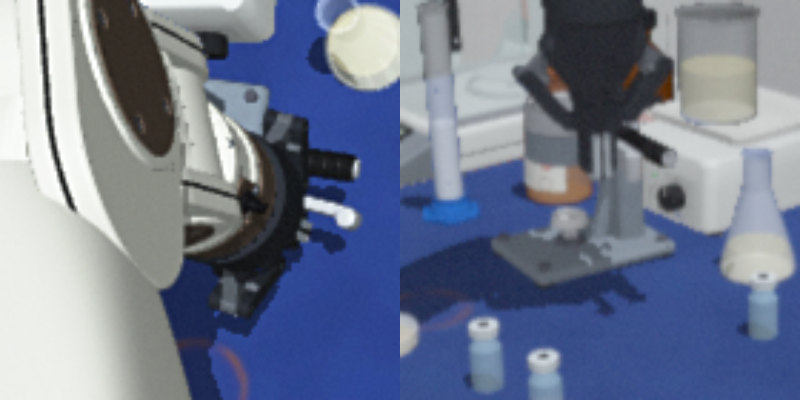

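The lever halted at about 0.3 rad with a clear gap to the bar: lever end at (348,217), bar end at (357,167) in the crop. The force climbs steeply to about 20 N, so the left lever is bearing on its stop and is the good one. I'll release it.

Emit:
{"name": "move_arm", "arguments": {"deltas": [[0,0,-10,0,0,0,0],[0,1,-15,0,0,0,0],[0,2,-20,0,0,0,0],[0,4,-25,0,0,0,0],[0,4,-25,0,0,0,0],[0,0,0,0,0,0,0]]}}

```text
clock: 5.85
eef_pos: [0.4715, 0.1821, 0.126]
tool_rot: [0.794, 0.608, -0.002, -0.0]
ft_force: [-0.8, 0.2, -1.1]
grip_width: 0.0002
grasp_force: 0.0
```

Run:
```python
from h import *
import cv2
o=bot.get_obs();print(o["eef_pos"],o["ft_force"],rel(target("R",0,.03),.128).round(1))
cv2.imwrite("pics/s4.png",np.hstack([cv2.resize(bot.camera("top")[150:290,120:260],(400,400)),cv2.resize(bot.camera("scene")[150:290,190:330],(400,400))]))
```

```text
[0.47151896 0.18211966 0.12604752] [-0.78027259  0.17490404 -1.06008488] [-388.1  133.6   -1.5]
```

View pics/s4.png

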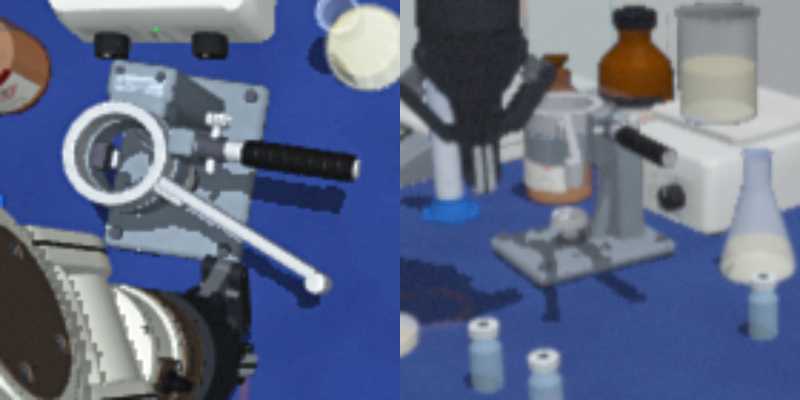

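The lever is back at its rest position: its end is at (318,283) in the crop, the same as before pressing. Now I'll go to the right crimper, high and drawn back.

Emit:
{"name": "move_arm", "arguments": {"deltas": [[0,0,-30,-30,0,0,0],[0,0,-30,-30,0,0,0],[0,-20,0,-30,0,0,0],[0,-39,0,0,0,0,0],[0,-39,0,0,0,0,0],[0,-39,0,0,0,0,0],[0,-39,0,0,0,0,0],[0,-39,0,0,0,0,0],[0,-39,0,0,0,0,0],[0,-39,0,0,0,0,0]]}}

```text
clock: 6.78
eef_pos: [0.342, -0.0882, 0.2159]
tool_rot: [0.795, 0.607, 0.0, 0.001]
ft_force: [0.7, -0.8, -0.7]
grip_width: -0.0
grasp_force: 0.0
```

Emit:
{"name": "move_arm", "arguments": {"deltas": [[0,-39,20,0,0,0,0],[0,-39,30,0,0,0,0],[0,-20,30,0,0,0,0],[0,0,30,0,0,0,0],[0,0,30,0,0,0,0],[0,0,0,0,0,0,0],[0,0,0,0,0,0,0]]}}

```text
clock: 7.37
eef_pos: [0.4491, -0.2095, 0.2146]
tool_rot: [0.795, 0.607, -0.0, 0.0]
ft_force: [-0.2, -0.0, 0.6]
grip_width: -0.0003
grasp_force: 0.0
```

Run:
```python
from h import *
o=bot.get_obs();print(o["eef_pos"],o["ft_force"],rel(target("R",0,.03),.128).round(1),R.from_quat(o["tool_rot"]).as_matrix()[:2,:2].round(3).tolist())
```

```text
[ 0.44906344 -0.20947082  0.21455692] [-0.2198441  -0.02734434  0.57305827] [-3.8 53.6 86.5] [[0.264, 0.965], [0.965, -0.264]]
```

Emit:
{"name": "move_arm", "arguments": {"deltas": [[0,0,0,30,0,0,0],[0,0,0,30,0,0,0],[0,0,10,26,0,0,0],[0,-2,20,0,0,0,0],[0,-2,20,0,0,0,0],[0,-3,14,0,0,0,0],[0,-4,14,0,0,0,0],[0,0,0,0,0,0,0],[0,0,0,0,0,0,0]]}}

```text
clock: 8.12
eef_pos: [0.5198, -0.2393, 0.1294]
tool_rot: [0.795, 0.607, -0.0, -0.0]
ft_force: [-0.3, 0.9, -0.7]
grip_width: 0.0002
grasp_force: 0.0
```

Emit:
{"name": "move_arm", "arguments": {"deltas": [[0,-2,6,0,0,0,0],[0,-2,6,0,0,0,0],[0,-2,6,0,0,0,0],[0,-1,5,0,0,0,0],[0,-1,5,0,0,0,0],[0,0,0,0,0,0,0],[0,0,0,0,0,0,0]]}}

```text
clock: 8.7
eef_pos: [0.5449, -0.2538, 0.1293]
tool_rot: [0.795, 0.607, -0.0, -0.001]
ft_force: [-4.6, 3.6, 3.4]
grip_width: 0.0003
grasp_force: 2.6
```

Run:
```python
from h import *
for q in(.28,.34,.4,.43):print(q,rel(target("R",q,0),.128).round(1))
```

```text
0.28 [-5.  10.5  1.3]
0.34 [-5.9 17.7  1.3]
0.4 [-6.4 25.   1.3]
0.43 [-6.5 28.7  1.2]
```

Emit:
{"name": "move_arm", "arguments": {"deltas": [[0,-1,4,3,0,0,0],[0,-1,4,0,0,0,0],[0,-1,4,0,0,0,0],[0,-1,4,0,0,0,0],[0,0,3,0,0,0,0],[0,0,0,0,0,0,0],[0,0,0,0,0,0,0]]}}

```text
clock: 9.28
eef_pos: [0.5608, -0.2616, 0.1255]
tool_rot: [0.794, 0.607, -0.001, -0.002]
ft_force: [-6.0, 5.1, 2.1]
grip_width: 0.0001
grasp_force: 3.7
```

Emit:
{"name": "move_arm", "arguments": {"deltas": [[0,0,4,0,0,0,0],[0,0,0,0,0,0,0],[0,0,0,0,0,0,0]]}}

```text
clock: 9.53
eef_pos: [0.5644, -0.2625, 0.1255]
tool_rot: [0.794, 0.607, -0.001, -0.003]
ft_force: [-7.1, 4.6, 4.0]
grip_width: -0.0001
grasp_force: 3.9
```

Emit:
{"name": "move_arm", "arguments": {"deltas": [[0,0,3,0,0,0,0],[0,0,0,0,0,0,0],[0,0,0,0,0,0,0]]}}

```text
clock: 9.78
eef_pos: [0.5671, -0.2632, 0.1255]
tool_rot: [0.794, 0.607, -0.001, -0.003]
ft_force: [-6.8, 5.6, 4.2]
grip_width: 0.0
grasp_force: 4.1
```

Emit:
{"name": "move_arm", "arguments": {"deltas": [[0,0,3,0,0,0,0],[0,0,0,0,0,0,0],[0,0,0,0,0,0,0]]}}

```text
clock: 10.03
eef_pos: [0.5699, -0.2638, 0.1255]
tool_rot: [0.794, 0.607, -0.001, -0.003]
ft_force: [-7.2, 6.2, 3.2]
grip_width: 0.0001
grasp_force: 4.2
```

Emit:
{"name": "move_arm", "arguments": {"deltas": [[0,0,3,0,0,0,0],[0,0,0,0,0,0,0],[0,0,0,0,0,0,0]]}}

```text
clock: 10.28
eef_pos: [0.5713, -0.2641, 0.1254]
tool_rot: [0.794, 0.607, -0.002, -0.004]
ft_force: [-10.7, 6.8, 5.8]
grip_width: 0.0002
grasp_force: 6.1
```

Contact has begun further in than on the left lever. I'll press on a little and check.

Emit:
{"name": "move_arm", "arguments": {"deltas": [[0,0,3,0,0,0,0],[0,0,2,0,0,0,0],[0,0,0,0,0,0,0],[0,0,0,0,0,0,0]]}}

```text
clock: 10.62
eef_pos: [0.5715, -0.2641, 0.1254]
tool_rot: [0.795, 0.607, -0.005, -0.008]
ft_force: [-23.0, 10.7, 14.0]
grip_width: 0.0001
grasp_force: 12.6
```

Run:
```python
from h import *
import cv2
cv2.imwrite("pics/s5.png",np.hstack([cv2.resize(bot.camera("top")[150:290,350:490],(400,400)),cv2.resize(bot.camera("scene")[180:320,320:460],(400,400))]))
cv2.imwrite("pics/s6.png",bot.camera("top"))
o=bot.get_obs();print(o["ft_force"],o["eef_pos"],rel(target("R",.4,0),.128).round(1))
```

```text
[-23.20916483  10.13329309  13.75153384] [ 0.57148012 -0.26413289  0.12542341] [-3.5 -3.4 -2.5]
```

View pics/s5.png

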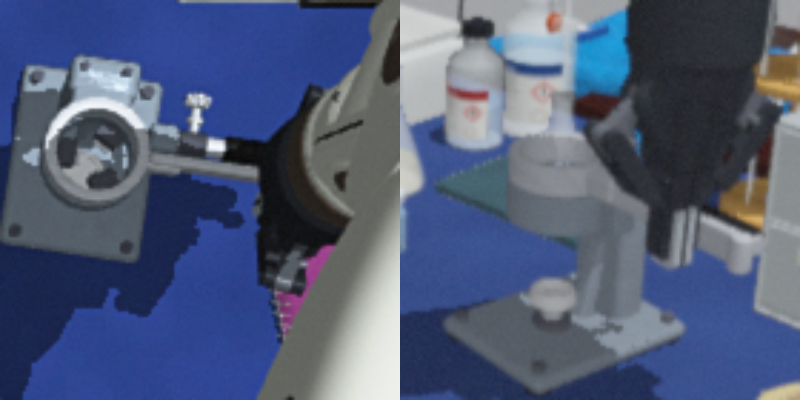

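View pics/s6.png

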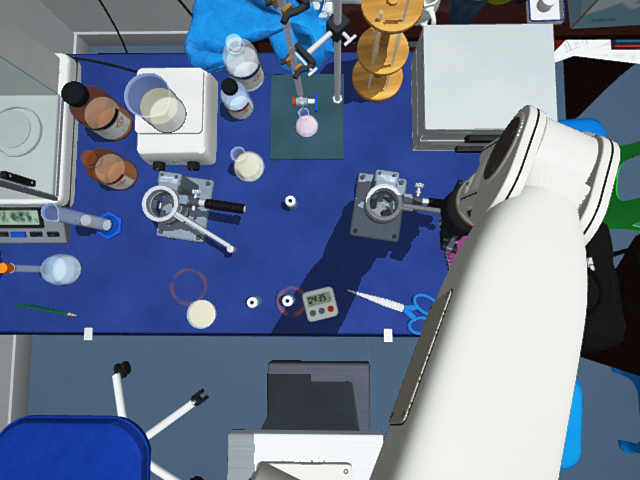

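The right lever lies right along its bar, with the screw tip not reaching it, and it halts hard there. The left lever is out and nothing else has moved. I'll ease the push to within 14–25 N and hand the job in.

Emit:
{"name": "move_arm", "arguments": {"deltas": [[0,0,-2,0,0,0,0],[0,0,0,0,0,0,0],[0,0,0,0,0,0,0],[0,0,0,0,0,0,0]]}}

```text
clock: 11.1
eef_pos: [0.5714, -0.2641, 0.1254]
tool_rot: [0.795, 0.607, -0.003, -0.007]
ft_force: [-18.5, 8.9, 10.2]
grip_width: -0.0003
grasp_force: 9.9
```

Run:
```python
from workcell import bot
o=bot.get_obs();print(o["ft_force"],o["eef_pos"])
if -22<o["ft_force"][0]<-13: print(bot.job_done())
```

```text
[-18.51235018   8.94214324  10.19255673] [ 0.57144547 -0.26414261  0.1254346 ]
the job is handed in; nothing more can be done
None
```

The left crimper is good: its lever halted on the stop screw at about 20 N and sprang back out. The right one is faulty, and I handed the job in while holding its lever against the bar at about 20 N; no verdict came back.

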